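Swing the heavy bead case round over the cork mat

TASK

Swing the heavy bead case on its pivot post round from the robot's right until it lies in line over the cork mat, by pushing on its long wooden sides, and let it come to rest there: it turns very freely and goes on coasting, so slow it down again from the other side. Move it gently, never let it run against its stops or race, do not press on its clear cover, and leave the tape roll, jar and dish alone. Finish promptly, once the case has stood still over the mat, let go of, for a good five seconds.

Things in the scene. Friction and masses are not known exactly. Their poses are not given: they have to be found in the camera images.
- case (a joint): Swing angle of the bead case about the upright pivot, rad. 0: the case points from the pivot along the post's own -x (towards the robot at post yaw 0); growing values swing its free end to the robot's left (+y), clockwise seen from above. It starts at rest between -0.57 and -0.45. Stops at -0.90 and +0.90: keep within 0.85, and under 0.8 rad/s.
- post: Fixed pivot post on a round steel foot 200 mm across, which carries the case; two stop pins 16 mm thick and 70 mm high stand on the foot beside the case. Origin on the table, on the pivot axis; its place and yaw change (yaw within 0.1 rad), and the case's zero direction is its -x axis.
- pivot (a point): Top of the pivot post, on the axis, 105 mm above the table. The case weighs about 4 kg (varies by a quarter), inertia about the pivot 0.16 kg m2 nominal. Bearing: viscous damping 0.008 N m s/rad, dry friction 0.0003 N m, so the case left alone coasts on with a time constant of some 15 to 20 s.
- case_mid (a point): Point on the centre line of the case, 250 mm from the pivot axis, at the top of its wooden box, 84 mm above the table. The case is a wooden box of bead compartments, 430 x 130 mm, from 60 mm behind the pivot to 370 mm in front; underside 30 mm above the table. Its flat upright long sides stand 65 mm either side of the centre line; too wide to grip, no handle.
- cover_mid (a point): Clear plastic cover, 116 mm wide, over the top of the case (its top 90 mm above the table) and its free end (374 mm from the pivot). It stays 7 mm inside the long sides. Not to be pressed. This point: centre of its top, 182 mm from the pivot axis.
- mat: Fixed flat cork mat, 290 x 180 x 3 mm, lying under the sweep of the case, pointing at the pivot. Origin on the pivot axis at table height; the mat reaches from 130 to 420 mm from it along the body's -x axis. Its direction lies at a swing angle of 0.12 to 0.66 (joint value) rad.
- mat_mid (a point): Point on the mat's top on its centre line, 250 mm from the pivot axis: where case_mid must come to stand above.
- tape: Grey tape roll lying flat on the table, 84 mm across, 22 mm high, to the left of the work. Bystander. Origin at the centre of its underside.
- jar: Small closed clear jar, 60 mm across, 75 mm high, to the right. Bystander. Origin at the centre of its underside.
- dish: White ceramic dish, 90 mm across, 35 mm high, to the right. Bystander. Origin at the centre of its underside.

How it is judged:
On the way:
1. the case stands still over the mat, in line with it, untouched, for 5 s (horizontal distance between case_mid and mat_mid below 0.025 m and velocity of joint case between -0.02 and 0.02 rad/s and contact force between each of the fingers, the arm and post below 0.05 N), for 5 s.
At the end, for the whole second after the job is handed in: The case's mid point is within 25 mm (0.1 rad) of the mat's mid point seen from above, the case turns at less than 0.02 rad/s, and the robot does not touch it (all of step 1).
It fails at once if the case runs up to a stop (beyond 0.85 rad either way) (value of joint case above 0.85 rad or value of joint case below -0.85 rad).
It fails at once if the case races (over 0.8 rad/s) (velocity of joint case above 0.8 rad/s or velocity of joint case below -0.8 rad/s).
It fails at once if the case is struck or shoved hard (over 25 N) (contact force between any of the fingers, the arm and post above 25 N).
It fails at once if the clear cover is pressed (contact force between any of the fingers, the arm and case_c1 above 1.5 N or contact force between any of the fingers, the arm and case_c2 above 1.5 N).
It fails at once if the tape roll, jar or dish is moved (distance of any of tape, jar, dish from where it was at the start of the episode above 0.03 m).
It also fails if it takes over 45 s, if anything falls off the work surface, if the arm or the gripper's body presses on something with over 40 N, if the wrist force passes 120 N, or if a joint passes its speed limit or range.

ROBOT

A 6-joint arm with a two-finger parallel gripper is mounted at the origin on the work surface. World frame = base frame: x ahead of the robot, y to its left, z up, the work surface at z = 0. Lengths are in m, angles in rad, forces in N, time in s.
With the tool pointing down it reaches from about 0.225 to 0.875 m from the base axis. Payload 3.4 kg.
Tool frame: the origin (TCP) lies at the very end of the fingers, on their centre line; the grasp point (between the pads) lies manip.grip_point_offset behind it (manip.grip_point_offset is the distance from the TCP to the grasp point, in m); z points along the fingers, y is the line along which they close (so a half turn about z gives the same grasp; the last joint's range is limited). The gripper opens to 85 mm and grips with 20 to 120 N. Pads are 22 mm wide; open, the fingers measure 114 mm over their backs; the gripper's body (76 mm by 85 mm) begins 54 mm behind the grasp point. The pads swing forward as they close: fully open they stand 13 mm farther back than shut.
Start: joints at [-1.263, 0.276, 1.505, -0, 1.361, -0.121], TCP at [0.239, -0.523, 0.231] pointing down, gripper open.
Joint ranges: [-2.89, 2.89], [-0.75, 2.08], [0.22, 2.7], [-1.18, 4.32], [0.11, 2.71], [-2.7, 2.7]. Speed limits (rad/s): [2.57, 2.57, 3.14, 3.14, 3.14, 3.14].

INTERFACE

Orientations are given as a unit quaternion [w, x, y, z].
In Python, from rig import manip gives the robot as it stands.
- The arm moves only by the shell command python3 -m pendant 'ROWS' [FORCE]. ROWS is JSON, a list of rows, each an object of numbers: "jaw": the opening, from -1 (shut) to 1 (fully open); "tx", "ty", "tz": the shift along the world's x, y, z in cm; "ax", "ay", "az": the turn, a rotation vector about the world's x, y, z in degrees. In form: [{"jaw": .., "tx": .., "ty": .., "tz": .., "ax": .., "ay": .., "az": ..}, ...]. A call has 1 to 10 rows; each row is the pose to reach, as a shift and turn from the pose commanded when the call began; what a row does not reach only later rows make up. A row lasts 1/8 s, in which the tool goes at most 62.5 mm and 10.7 degrees, less where a joint would pass 70% of its speed; a pose out of reach is approached as far as the arm can. A call with a gripper value outside its range is refused whole. The fingers move at their own pace and stop on an object; FORCE is the grip in N (left out, the last holds). Time passes only in rows, so rows that repeat a pose let the fingers close. It gives the time, the measured TCP pose, the force, the opening and the grip force at its end, in the units of the state.
- manip.get_state(): the state, without advancing time (a new reading comes with each control period).
- manip.get_image(name): name is "side" or "top"; returns a dict with "pixels" (400x640x3 uint8, blue, green, red), "depth" (400x640 float32, m along the optical axis (not along the pixel's ray), 0 where there is no reading), "fx", "fy", "cx", "cy" (pixels), "pose" (4x4, takes a point from camera to world coordinates). Camera axes: x right, y down, z forward; pixel columns grow to the right and rows downward; lengths in m; the calibration is good to about 2 mm. A picture is of the moment at which its call begins.
- manip.sign_off(): hands the job in; it is judged then, once.
The state is a dict: "clock": time; "qpos": joint angles; "qd": joint speeds; "effort": joint torques, N m; "position": TCP position; "ee_rot": TCP orientation; "contact_force": force on the tool from outside, world axes, zero at the start; "moment": the same for the moment, N m; "width": finger opening in m; "gripper_force": force on a finger pad.
Only numpy, scipy, OpenCV 4.12 (cv2) and the standard library are available. Lean on these libraries where they do the work, as an engineer would, in place of code of your own. Each camera call takes 0.05 s, during which the arm holds its last target. There are 200 camera calls.

## Working session

There is one attempt and no reset: what is moved stays moved. The work goes in short steps, Python scripts to look and compute and a shell command to move; the robot and the scene stay as the last step left them, time stands still between calls to the robot, and variables do not carry over. Pictures are saved under pics/ and viewed, at most 10 in all, crops included, and the job is handed in when it is done.

```bash
mkdir -p pics; ls; python3 - <<'E'
from rig import manip
import cv2,numpy as np
for n in("top","side"):
    d=manip.get_image(n); cv2.imwrite(f"pics/{n}0.png",d["pixels"]); np.savez(f"{n}0.npz",**d)
    print(n,d["fx"],d["cx"],d["cy"],np.round(d["pose"],3).tolist())
s=manip.get_state(); print(s["clock"],s["position"],s["ee_rot"],s["contact_force"],s["width"],manip.grip_point_offset)
E
```

```text
pics
top 477.03394510770516 318.09011202045565 203.08839397967378 [[-0.017, -0.993, 0.115, 0.371], [-1.0, 0.016, -0.011, -0.019], [0.009, -0.115, -0.993, 1.551], [0.0, 0.0, 0.0, 1.0]]
side 452.18625639449687 311.0934998223926 202.59657880371512 [[-0.984, -0.13, 0.124, 0.351], [-0.179, 0.711, -0.68, 1.034], [0.0, -0.691, -0.723, 1.215], [0.0, 0.0, 0.0, 1.0]]
0.1 [ 0.23894207 -0.52248781  0.23053209] [-8.16560421e-04  9.77102200e-01  2.12768936e-01 -6.76614535e-05] [ 0.65261376  0.46349729 -0.74819967] 0.08549438048603261 0.0187
```

View pics/top0.png

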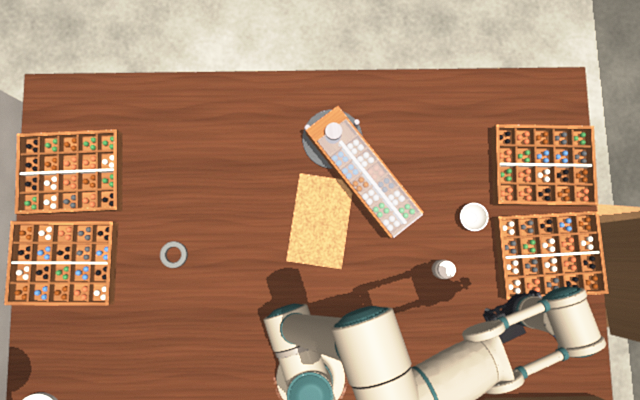

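View pics/side0.png

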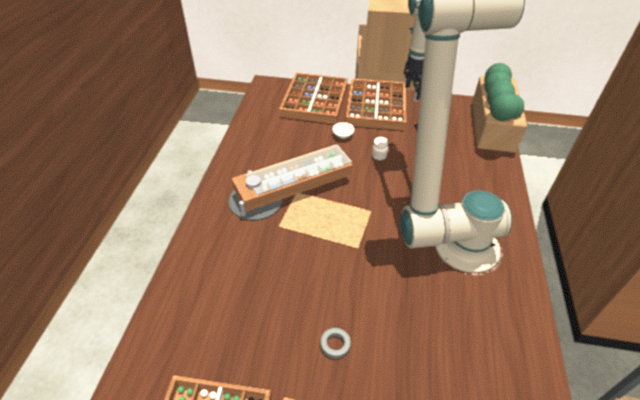

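The top view shows the pivot knob at (333,130), the case running to about (405,225), the mat over (287–352, 174–268), jar (444,269), dish (473,217) and tape (173,254). The side view agrees.

```bash
cat > h.py <<'E'
import cv2,numpy as np
def ray(d,uv,z):
    uv=np.atleast_2d(uv).astype(float)
    r=np.c_[(uv[:,0]-d["cx"])/d["fx"],(uv[:,1]-d["cy"])/d["fy"],np.ones(len(uv))]@d["pose"][:3,:3].T
    o=d["pose"][:3,3]; return (o+r*((z-o[2])/r[:,2])[:,None])[:,:2]
def cloud(d):
    v,u=np.indices(d["depth"].shape); Z=d["depth"]
    P=np.stack([(u-d["cx"])/d["fx"]*Z,(v-d["cy"])/d["fy"]*Z,Z],-1)
    return P@d["pose"][:3,:3].T+d["pose"][:3,3]
def case_pts(d,piv):
    P=cloud(d); r=np.hypot(P[...,0]-piv[0],P[...,1]-piv[1])
    m=(P[...,2]>.072)&(P[...,2]<.100)&(r<.40)&(d["depth"]>0)
    m=cv2.morphologyEx(m.astype(np.uint8),cv2.MORPH_OPEN,np.ones((3,3)))
    n,l,s,_=cv2.connectedComponentsWithStats(m)
    return P[l==1+np.argmax(s[1:,4])][:,:2]
E
python3 - <<'E'
from h import *
T=dict(np.load("top0.npz"));
hsv=cv2.cvtColor(T["pixels"],cv2.COLOR_BGR2HSV)
g=cv2.cvtColor(T["pixels"],cv2.COLOR_BGR2GRAY)
# pivot knob
c=cv2.HoughCircles(g[115:150,315:355],cv2.HOUGH_GRADIENT,1,30,param1=100,param2=8,minRadius=5,maxRadius=12)
print("knob",c); uv=c[0,0,:2]+[315,115]; piv=ray(T,uv,.105)[0]; print(uv,piv)
P=case_pts(T,piv); R=cv2.minAreaRect((P*1000).astype(np.float32)); print("case",len(P),R,np.round(cv2.boxPoints(R)))
m=cv2.inRange(hsv,(12,60,170),(28,200,255)); m[:165]=0;m[275:]=0;m[:,:280]=0;m[:,360:]=0
M=np.array([p for p in np.argwhere(cv2.morphologyEx(m,cv2.MORPH_OPEN,np.ones((5,5))))])[:,::-1]
W=ray(T,M,.003); Q=cv2.minAreaRect((W*1000).astype(np.float32)); print("mat",Q,np.round(cv2.boxPoints(Q)))
for n,u,z in(("dish",(473,217),.035),("jar",(445,268),.075),("tape",(173,254),.022)): print(n,ray(T,u,z))
E
```

```text
knob [[[18.5 15.5  8. ]]]
[333.5 130.5] [ 0.76481836 -0.08598635]
case 5525 ((639.9578857421875, -179.1609649658203), (438.1095275878906, 132.16107177734375), 36.94306564331055) [[ 425. -258.]
 [ 505. -364.]
 [ 855. -100.]
 [ 775.    5.]]
mat ((494.1904296875, -40.516632080078125), (183.18368530273438, 293.2059020996094), 80.5187759399414) [[ 335. -107.]
 [ 624. -155.]
 [ 654.   26.]
 [ 365.   74.]]
dish [[ 0.49402698 -0.52970089]]
jar [[ 0.33496684 -0.42138603]]
tape [[0.39238601 0.42884627]]
```

```bash
python3 -m pendant '[{"jaw":-1,"tx":6,"ty":3},{"jaw":-1,"tx":12,"ty":6},{"jaw":-1,"tx":18,"ty":9},{"jaw":-1,"tx":24,"ty":12},{"jaw":-1,"tx":30,"ty":15},{"jaw":-1,"tx":36.9,"ty":18,"tz":-3},{"jaw":-1,"tx":36.9,"ty":18,"tz":-8},{"jaw":-1,"tx":36.9,"ty":18,"tz":-13},{"jaw":-1,"tx":36.9,"ty":18,"tz":-18.3},{"jaw":-1,"tx":36.9,"ty":18,"tz":-18.3}]' 40
cat > m.py <<'E'
from rig import manip
from h import *
import sys
d=manip.get_image("top"); s=manip.get_state()
cv2.imwrite(f"pics/t{s['clock']:.2f}.png",d["pixels"])
piv=np.array([.765,-.086])
P=case_pts(d,piv); R=cv2.minAreaRect((P*1000).astype(np.float32)); (w,h),a=R[1],R[2]
c=np.array(R[0])/1000; 
dv=piv-c; psi=np.arctan2(-dv[1],dv[0])  # piv->centre
# straight-side direction
ang=np.deg2rad(a if w>h else a-90); 
t=s["position"]; v=t[:2]-piv
def rel(p): return (v@[-np.cos(p),np.sin(p)], v@[np.sin(p),np.cos(p)])
print("clk %.2f psi_c %.3f psi_rect %.3f size %.0f %.0f"%(s["clock"]-.05,psi,-ang,w,h),"tcp",np.round(t,4),"r,side(mm)",np.round(np.array(rel(-ang))*1000,1),"F",np.round(s["contact_force"],2),"w",round(float(s["width"]),4))
E
python3 m.py
```

```text
clk 0.10 psi_c -0.644 psi_rect -0.646 size 435 132 tcp [ 0.2389 -0.5226  0.2306] r,side(mm) [682.9 -32.2] F [ 0.13 -0.58 -0.38] w 0.0851invalid input at $[0]: expected keys jaw, tx, ty, tz, ax, ay, az
```

All seven keys are required in each row.

```bash
python3 -m pendant '[{"jaw":-1,"tx":6,"ty":3,"tz":0,"ax":0,"ay":0,"az":0},{"jaw":-1,"tx":12,"ty":6,"tz":0,"ax":0,"ay":0,"az":0},{"jaw":-1,"tx":18,"ty":9,"tz":0,"ax":0,"ay":0,"az":0},{"jaw":-1,"tx":24,"ty":12,"tz":0,"ax":0,"ay":0,"az":0},{"jaw":-1,"tx":30,"ty":15,"tz":0,"ax":0,"ay":0,"az":0},{"jaw":-1,"tx":36.9,"ty":18,"tz":-3,"ax":0,"ay":0,"az":0},{"jaw":-1,"tx":36.9,"ty":18,"tz":-8,"ax":0,"ay":0,"az":0},{"jaw":-1,"tx":36.9,"ty":18,"tz":-13,"ax":0,"ay":0,"az":0},{"jaw":-1,"tx":36.9,"ty":18,"tz":-18.3,"ax":0,"ay":0,"az":0},{"jaw":-1,"tx":36.9,"ty":18,"tz":-18.3,"ax":0,"ay":0,"az":0}]' 40
python3 m.py
```

```text
clock: 1.4
position: [0.6047, -0.3403, 0.043]
ee_rot: [-0.004, 0.977, 0.213, -0.004]
contact_force: [0.2, -0.1, -0.5]
width: 0.0002
gripper_force: 0.0
clk 1.40 psi_c -0.641 psi_rect -0.645 size 391 132 tcp [ 0.607  -0.3422  0.0466] r,side(mm) [ 280.3 -109.7] F [0.   0.29 0.22] w -0.0003
```

```bash
python3 -m pendant '[{"jaw":-1,"tx":-0.48,"ty":0.64,"tz":0,"ax":0,"ay":0,"az":0},{"jaw":-1,"tx":-0.84,"ty":1.12,"tz":0,"ax":0,"ay":0,"az":0},{"jaw":-1,"tx":-1.08,"ty":1.44,"tz":0,"ax":0,"ay":0,"az":0},{"jaw":-1,"tx":-1.26,"ty":1.68,"tz":0,"ax":0,"ay":0,"az":0},{"jaw":-1,"tx":-1.44,"ty":1.92,"tz":0,"ax":0,"ay":0,"az":0},{"jaw":-1,"tx":-1.62,"ty":2.16,"tz":0,"ax":0,"ay":0,"az":0},{"jaw":-1,"tx":-1.86,"ty":2.48,"tz":0,"ax":0,"ay":0,"az":0},{"jaw":-1,"tx":-2.16,"ty":2.88,"tz":0,"ax":0,"ay":0,"az":0},{"jaw":-1,"tx":-2.52,"ty":3.36,"tz":0,"ax":0,"ay":0,"az":0},{"jaw":-1,"tx":-2.94,"ty":3.92,"tz":0,"ax":0,"ay":0,"az":0}]'
python3 m.py
```

```text
clock: 2.7
position: [0.5782, -0.3033, 0.0482]
ee_rot: [-0.0, 0.977, 0.213, -0.0]
contact_force: [-0.7, -1.1, -0.3]
width: 0.0002
gripper_force: 0.1
clk 2.70 psi_c -0.584 psi_rect -0.585 size 364 131 tcp [ 0.5774 -0.3022  0.0482] r,side(mm) [275.8 -76.7] F [-1.2   0.4  -0.46] w -0.0
```

```bash
python3 -m pendant '[{"jaw":-1,"tx":-0.37,"ty":0.6,"tz":0,"ax":0,"ay":0,"az":0},{"jaw":-1,"tx":-0.73,"ty":1.2,"tz":0,"ax":0,"ay":0,"az":0},{"jaw":-1,"tx":-1.09,"ty":1.8,"tz":0,"ax":0,"ay":0,"az":0},{"jaw":-1,"tx":-1.44,"ty":2.4,"tz":0,"ax":0,"ay":0,"az":0},{"jaw":-1,"tx":-1.5,"ty":2.4,"tz":0,"ax":0,"ay":0,"az":0},{"jaw":-1,"tx":-0.9,"ty":1.2,"tz":0,"ax":0,"ay":0,"az":0},{"jaw":-1,"tx":-0.9,"ty":0.5,"tz":5,"ax":0,"ay":0,"az":0},{"jaw":-1,"tx":-0.9,"ty":0.5,"tz":11,"ax":0,"ay":0,"az":0}]'
python3 m.py
```

```text
clock: 3.75
position: [0.5697, -0.3003, 0.1582]
ee_rot: [-0.0, 0.977, 0.212, -0.001]
contact_force: [0.2, -0.3, 0.2]
width: -0.0
gripper_force: 0.0
clk 3.75 psi_c -0.365 psi_rect -0.366 size 434 132 tcp [ 0.5741 -0.3028  0.1686] r,side(mm) [ 255.9 -134.1] F [ 1.4  -1.47  5.61] w 0.0004
```

```bash
python3 -m pendant '[{"jaw":-1,"tx":-1.5,"ty":5.5,"tz":0,"ax":0,"ay":0,"az":-8},{"jaw":-1,"tx":-3,"ty":11,"tz":0,"ax":0,"ay":0,"az":-16},{"jaw":-1,"tx":-4.5,"ty":16.5,"tz":0,"ax":0,"ay":0,"az":-24},{"jaw":-1,"tx":-6,"ty":22,"tz":0,"ax":0,"ay":0,"az":-32},{"jaw":-1,"tx":-7.5,"ty":27.5,"tz":0,"ax":0,"ay":0,"az":-34},{"jaw":-1,"tx":-8.4,"ty":30.5,"tz":-3,"ax":0,"ay":0,"az":-34},{"jaw":-1,"tx":-8.4,"ty":30.5,"tz":-8,"ax":0,"ay":0,"az":-34},{"jaw":-1,"tx":-8.4,"ty":30.5,"tz":-11.1,"ax":0,"ay":0,"az":-34}]'
python3 m.py
```

```text
clock: 4.8
position: [0.486, 0.0063, 0.0459]
ee_rot: [0.0, 0.997, -0.082, 0.0]
contact_force: [-0.3, -0.9, -0.7]
width: -0.0
gripper_force: 0.0
clk 4.80 psi_c -0.157 psi_rect -0.155 size 436 130 tcp [0.4836 0.0063 0.0428] r,side(mm) [263.8 134.7] F [-1.59  0.69 -2.11] w 0.0001
```

```bash
python3 -m pendant '[{"jaw":-1,"tx":0,"ty":0,"tz":0,"ax":0,"ay":0,"az":0},{"jaw":-1,"tx":0,"ty":0,"tz":0,"ax":0,"ay":0,"az":0},{"jaw":-1,"tx":0,"ty":0,"tz":0,"ax":0,"ay":0,"az":0},{"jaw":-1,"tx":0,"ty":0,"tz":0,"ax":0,"ay":0,"az":0}]'
python3 m.py
```

```text
clock: 5.35
position: [0.4864, 0.006, 0.0483]
ee_rot: [0.0, 0.997, -0.082, 0.001]
contact_force: [0.0, 0.3, 0.1]
width: 0.0003
gripper_force: 0.0
clk 5.35 psi_c -0.054 psi_rect -0.052 size 436 130 tcp [0.4861 0.0061 0.0481] r,side(mm) [273.8 106.4] F [-0.16 -0.48  0.02] w -0.0002
```

```bash
python3 -m pendant '[{"jaw":-1,"tx":0,"ty":0,"tz":0,"ax":0,"ay":0,"az":0},{"jaw":-1,"tx":0,"ty":0,"tz":0,"ax":0,"ay":0,"az":0},{"jaw":-1,"tx":0.02,"ty":0.2,"tz":0,"ax":0,"ay":0,"az":0},{"jaw":-1,"tx":0.06,"ty":0.6,"tz":0,"ax":0,"ay":0,"az":0},{"jaw":-1,"tx":0.1,"ty":1.1,"tz":0,"ax":0,"ay":0,"az":0},{"jaw":-1,"tx":0.15,"ty":1.5,"tz":0,"ax":0,"ay":0,"az":0},{"jaw":-1,"tx":0.18,"ty":1.8,"tz":0,"ax":0,"ay":0,"az":0},{"jaw":-1,"tx":0.21,"ty":2.1,"tz":0,"ax":0,"ay":0,"az":0},{"jaw":-1,"tx":0.24,"ty":2.35,"tz":0,"ax":0,"ay":0,"az":0},{"jaw":-1,"tx":0.26,"ty":2.55,"tz":0,"ax":0,"ay":0,"az":0}]'
python3 m.py
```

```text
clock: 6.65
position: [0.4882, 0.0318, 0.0473]
ee_rot: [0.0, 0.997, -0.082, -0.0]
contact_force: [0.2, -0.0, -0.6]
width: -0.0003
gripper_force: 0.0
clk 6.65 psi_c 0.115 psi_rect 0.118 size 130 435 tcp [0.4883 0.032  0.0473] r,side(mm) [288.7  84.5] F [0.79 0.66 0.84] w -0.0002
```

```bash
python3 -m pendant '[{"jaw":-1,"tx":0.01,"ty":0.15,"tz":0,"ax":0,"ay":0,"az":0},{"jaw":-1,"tx":0.03,"ty":0.25,"tz":0,"ax":0,"ay":0,"az":0},{"jaw":-1,"tx":0.03,"ty":0.35,"tz":0,"ax":0,"ay":0,"az":0}]'
python3 m.py
```

```text
clock: 7.08
position: [0.4886, 0.0352, 0.0473]
ee_rot: [0.0, 0.997, -0.082, -0.0]
contact_force: [-1.0, -0.4, -0.2]
width: 0.0001
gripper_force: 0.0
clk 7.08 psi_c 0.119 psi_rect 0.123 size 130 435 tcp [0.4885 0.0354 0.0473] r,side(mm) [289.3  86.4] F [-0.59  1.06 -0.01] w 0.0001
```

```bash
python3 -m pendant '[{"jaw":-1,"tx":0,"ty":1,"tz":0,"ax":0,"ay":0,"az":0},{"jaw":-1,"tx":0,"ty":2,"tz":0,"ax":0,"ay":0,"az":0},{"jaw":-1,"tx":0,"ty":2.5,"tz":0,"ax":0,"ay":0,"az":0},{"jaw":-1,"tx":0,"ty":2.5,"tz":0,"ax":0,"ay":0,"az":0},{"jaw":-1,"tx":0,"ty":2.5,"tz":0,"ax":0,"ay":0,"az":0},{"jaw":-1,"tx":0,"ty":2.5,"tz":0,"ax":0,"ay":0,"az":0},{"jaw":-1,"tx":0,"ty":2.5,"tz":0,"ax":0,"ay":0,"az":0},{"jaw":-1,"tx":0,"ty":2.5,"tz":0,"ax":0,"ay":0,"az":0}]'
python3 m.py
```

```text
clock: 8.12
position: [0.4886, 0.0601, 0.0473]
ee_rot: [0.0, 0.997, -0.082, 0.0]
contact_force: [-0.8, 0.9, -0.9]
width: 0.0
gripper_force: 0.0
clk 8.12 psi_c 0.121 psi_rect 0.124 size 130 436 tcp [0.4886 0.0601 0.0473] r,side(mm) [292.4 110.7] F [-0.34 -0.28 -0.02] w -0.0001
```

The case is all but still, about 0.04 rad (10 mm) from the mat line, well inside tolerance. I'll wait out the five seconds untouched.

```bash
R='{"jaw":-1,"tx":0,"ty":0,"tz":0,"ax":0,"ay":0,"az":0}'; for i in 1 2 3 4; do python3 -m pendant '[{"jaw":-1,"tx":0,"ty":0,"tz":0,"ax":0,"ay":0,"az":0},{"jaw":-1,"tx":0,"ty":0,"tz":0,"ax":0,"ay":0,"az":0},{"jaw":-1,"tx":0,"ty":0,"tz":0,"ax":0,"ay":0,"az":0},{"jaw":-1,"tx":0,"ty":0,"tz":0,"ax":0,"ay":0,"az":0},{"jaw":-1,"tx":0,"ty":0,"tz":0,"ax":0,"ay":0,"az":0},{"jaw":-1,"tx":0,"ty":0,"tz":0,"ax":0,"ay":0,"az":0},{"jaw":-1,"tx":0,"ty":0,"tz":0,"ax":0,"ay":0,"az":0},{"jaw":-1,"tx":0,"ty":0,"tz":0,"ax":0,"ay":0,"az":0},{"jaw":-1,"tx":0,"ty":0,"tz":0,"ax":0,"ay":0,"az":0},{"jaw":-1,"tx":0,"ty":0,"tz":0,"ax":0,"ay":0,"az":0}]' >/dev/null; done
python3 m.py; ls -t pics|head -1; cp "pics/$(ls -t pics|head -1)" pics/final.png
```

```text
clk 13.17 psi_c 0.121 psi_rect 0.126 size 130 435 tcp [0.4886 0.0602 0.0473] r,side(mm) [292.5 110.4] F [0.17 0.11 0.3 ] w -0.0
t13.22.png
```

View pics/final.png

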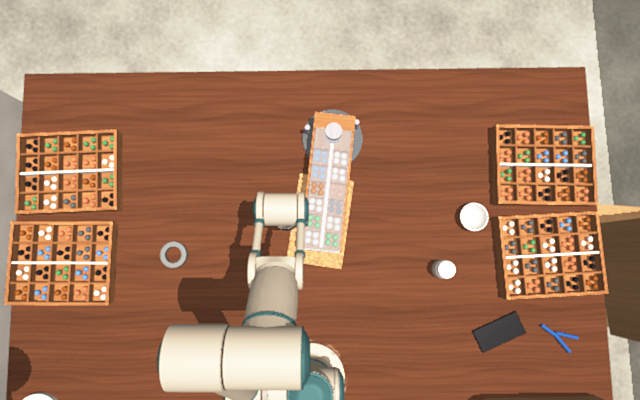

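The picture shows the case (333,130)–(322,250) lying over the mat, the gripper clear of it at (280,210), and the dish, jar and tape where they were.

```bash
python3 -c "
from rig import manip
print(manip.sign_off())"
```

```text
the job is handed in; nothing more can be done
None
```

The job is handed in: the case stood still over the mat, about 10 mm off its centre line by camera, untouched for over five seconds at about 13 s on the clock; the sign-off gave no verdict.

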